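# Seat the modules and shut the ratcheted tester lid

## Task

Get the module tester on the bench ready to run: with its lid still standing open, press all three plug-in modules fully home in their sockets. Then take the screwdriver and lift the ratchet pawl on the tester's right side with its blade, not with your fingers, keeping it up until the lid has come right down past the ratchet; lay the screwdriver flat on the bench again and press the lid's front edge down until the spring catch holds it fully shut. Leave the mug, aerosol can, tape roll and white probe pen where they are.

Things in the scene. Friction and masses are not known exactly. Their poses are not given: they have to be found in the camera images.
- tester: Grey metal module tester fixed to the bench; origin on the bench under its middle; own x points from its front (catch) to its rear (lid hinge), away from the robot at yaw 0; own y to the left, z up. Box 156 x 180 mm (own x -76 to 80, y -90 to 90 mm), aluminium deck 60 mm high. Lid hinge axis along own y at x 55, z 75.
- module_a_top (a point): Centre of the top face of the left module (tester's own x -30, y +56). Each module is a grey block with black cap, top 50 x 42 mm, guided straight up and down; it is tight in its socket (about 8 N to move) and stays where it is left. Fully home its top is 66 mm above the bench.
- module_b_top (a point): The same for the middle module (own x -30, y 0).
- module_c_top (a point): The same for the right module (own x -30, y -56).
- module_a (a joint): Depth of the left module in m: 0 = stands 14 mm proud, 0.014 = fully home against its stop.
- module_b (a joint): The same for the middle module.
- module_c (a joint): The same for the right module.
- ratchet (a point): Centre of the steel ratchet wheel on the lid's shaft, right of the box (own x 55, y -125, z 75 mm); its teeth reach 46 mm from the axis. In the same plane the pawl is held between two cheeks of a dark post at own x -45 (18 mm along x, y -111 to -139, 128 mm high).
- catch_nose (a point): Nose of the spring catch at the front centre of the tester: a steel plate 44 mm wide at own x -87, sloped nose up to 96 mm high, that yields forward and snaps over the lid's front tongue.
- lid (a joint): Angle of the lid in rad: 0 = shut, 1.45 = as found, nearly upright on the first ratchet tooth (more teeth at 1.20 and 0.95). With the pawl clear it sinks by itself, damped, in one to three seconds and stops on the catch at about 0.1 (front edge 12 mm too high); 5 to 15 N down on the front bar snaps it shut.
- lid_press (a point): Where to press the lid: on its outer (top) face, centre line, on the front bar, 105 mm from the hinge axis, 25 mm behind the front edge. The lid is an aluminium frame with clear window, 130 mm deep, 180 wide, 12 thick, 0.35 kg; shut, its top face is 81 mm above the bench.
- pawl (a joint): Angle of the pawl in rad: 0 = dropped onto the ratchet, grows as it is lifted (max 0.8); above about 0.15 it is clear of the teeth. It falls back by its own weight (about 1 N at the lift point).
- pawl_lift (a point): Where the blade lifts the pawl: on its underside, 32 mm behind its pivot, mid width. Pawl: dark steel bar 100 long, 14 wide, 8 mm thick along own x from its pivot (x -45, y -125, z 117) to the ratchet; underside 111 mm high when down. Below it and to the right is 60 mm free; the lid comes down 35 mm to the left of this point.
- screwdriver: Screwdriver 183 mm long, 60 g, lying flat on the bench; origin at mid length on its underside, own y along its length. Yellow handle from own y +8 to +92 mm, 22 mm wide, 21 mm high; round steel blade 5 mm thick from y +8 to its tip at y -92, its axis 11 mm above the underside.
- probe: Bystander: thick white nylon probe pen 124 mm long, 20 mm thick, lying on the bench; long axis own y, origin mid length on its underside.
- mug: Bystander: mug 101 mm high, 81 mm wide, 113 mm with its handle, in front of the tester; origin in the middle under it.
- aerosol: Bystander: upright aerosol can, 66 mm across, 189 mm high, close to the tester's left side; origin under its middle.
- tape: Bystander: roll of tape 94 mm across, 25 mm high, lying flat; origin under its middle.
Mind the look-alikes: they are no part of the job. Of the things that look like the screwdriver, the larger one is meant.

How it is judged:
By the outcome, as a careful person would: the job done as asked, in the order asked, and still so for the second after the job is handed in, with the robot touching nothing.
It also fails if it takes over 72 s, if anything falls off the work surface, if the arm or the gripper's body presses on something with over 40 N, if the wrist force passes 120 N, or if a joint passes its speed limit or range.

## Robot

A 6-joint arm with a two-finger parallel gripper is mounted at the origin on a cart in front of the work surface, level with it; the furniture and walls round the work are solid. World frame = base frame: x ahead of the robot, y to its left, z up, the work surface at z = 0. Lengths are in m, angles in rad, forces in N, time in s.
With the tool pointing down it reaches from about 0.35 to 0.775 m from the base axis. Payload 7.3 kg.
Tool frame: the origin (TCP) lies at the centre of the arm's flange, where the gripper is bolted on; the fingertips stand 178 mm ahead of it and the grasp point (between the pads) lies 159 mm ahead of it (tip_extent is the distance from the TCP to the fingertips, in m); z points along the fingers, y is the line along which they close (so a half turn about z gives the same grasp; the last joint's range is limited). The gripper opens to 92 mm and grips with 3 to 60 N. Pads are 19 mm wide; open, the fingers measure 130 mm over their backs; the gripper's body (75 mm by 190 mm) begins 47 mm behind the grasp point.
Start: joints at [1.116, 0.342, 1.524, -0, 1.275, -0.146], TCP at [0.16, 0.5, 0.405] pointing down, gripper open.
Joint ranges: [-2.53, 2.53], [-0.77, 2.02], [0.04, 2.7], [-1, 4.14], [0.28, 2.66], [-3.11, 3.11]. Speed limits (rad/s): [2.57, 2.57, 3.14, 3.14, 3.14, 3.14].

## Interface

Orientations are given as [roll, pitch, yaw] about the fixed x, y, z axes, in that order (R = Rz(yaw) Ry(pitch) Rx(roll)).
In Python, from cell import * gives the robot as it stands.
- The arm moves only by the tool arm_command, never from a script. Its arguments are lists of equal length, an entry for each row: "xyz": the shift along the world's x, y, z in mm, a list of three; "spin": the turn about the world's z in degrees. In form: {"xyz": [[tx, ty, tz], ...], "spin": [spin, ...]}. A call has 1 to 20 rows; each row shifts and turns the commanded pose from where the row before left it; what a row does not reach is not made up. A row lasts 1/10 s, in which the tool goes at most 50 mm and 8.59 degrees, less where a joint would pass 70% of its speed; a pose out of reach is approached as far as the arm can. A call with a gripper value outside its range is refused whole. "jaw" is the opening, from -1 (shut) to 1 (fully open), set as the call begins (left out, the last holds). The fingers move at their own pace and stop on an object; "squeeze" is the grip in N (left out, the last holds). Time passes only in rows, so rows that do not move let the fingers close. It gives the time, the measured TCP pose, the force, the opening and the grip force at its end, in the units of the state.
- observe(): the state, without advancing time (a new reading comes with each control period).
- read_camera(name): name is "side" or "top"; returns a dict with "img" (480x640x3 uint8, red, green, blue), "depth" (480x640 float32, m along the optical axis (not along the pixel's ray), 0 where there is no reading), "fx", "fy", "cx", "cy" (pixels), "world_from_camera" (4x4, takes a point from camera to world coordinates). Camera axes: x right, y up, looking along -z (the intrinsics and any distortion apply to the point x, -y, -z); pixel columns grow to the right and rows downward; lengths in m; the calibration is good to about 2 mm. A picture is of the moment at which its call begins.
- hand_in(): hands the job in; it is judged then, once.
The state is a dict: "time": time; "qpos": joint angles; "qvel": joint speeds; "joint_efforts": joint torques, N m; "tool_pos": TCP position; "tool_rot": TCP orientation; "contact_force": force on the tool from outside, world axes, zero at the start; "torque": the same for the moment, N m; "opening": finger opening in m; "grip_force": force on a finger pad.
Only numpy, scipy, OpenCV 4.12 (cv2) and the standard library are available. Lean on these libraries where they do the work, as an engineer would, in place of code of your own. Each camera call takes 0.05 s, during which the arm holds its last target. There are 200 camera calls.

## Working session

There is one attempt and no reset: what is moved stays moved. The work goes in short steps, Python scripts to look and compute and a tool call to move; the robot and the scene stay as the last step left them, time stands still between calls to the robot, and variables do not carry over. Pictures are saved under pics/ and viewed, at most 10 in all, crops included, and the job is handed in when it is done.

Besides the shell and the picture viewer there is one more tool, called after "Emit:" by a JSON object that holds its "api" and its "payload", one argument or row to a line. arm_command: Moves the arm, as the interface text tells. Its arguments: {"type":"object","properties":{"xyz":{"type":"array","items":{"type":"array","items":{"type":"number"}}},"spin":{"type":"array","items":{"type":"number"}},"jaw":{"type":"number"},"squeeze":{"type":"number"}},"required":["xyz","spin"]}

```bash
mkdir -p pics
cat > h.py <<'E'
from cell import *
import numpy as np, cv2
def snap(n,f):
    c=read_camera(n); cv2.imwrite(f'pics/{f}.png',c['img'][:,:,::-1]); np.savez(f'pics/{f}.npz',**c); return c
def pts(c):
    v,u=np.mgrid[0:480,0:640]; d=c['depth']
    P=np.stack([(u-c['cx'])/c['fx']*d,-(v-c['cy'])/c['fy']*d,-d],-1)
    T=np.array(c['world_from_camera']); return P@T[:3,:3].T+T[:3,3]
E
python3 - <<'E'
from h import *
for n in('top','side'):
    c=snap(n,n+'0'); print(n,[k for k in c],c['fx'],c['cx'],c['cy'],np.round(c['world_from_camera'],3).tolist())
s=observe();print(s)
E
```

```text
top ['img', 'depth', 'fx', 'fy', 'cx', 'cy', 'world_from_camera'] 545.2659775663623 320.30720352455114 247.70066028183956 [[0.003, 0.983, -0.183, 0.267], [-1.0, 0.005, 0.01, -0.021], [0.01, 0.183, 0.983, 1.387], [0.0, 0.0, 0.0, 1.0]]
side ['img', 'depth', 'fx', 'fy', 'cx', 'cy', 'world_from_camera'] 585.3647983477829 317.19095955936547 236.81305236541027 [[0.993, 0.074, -0.097, 0.356], [-0.12, 0.452, -0.884, -1.174], [-0.022, 0.889, 0.457, 0.683], [0.0, 0.0, 0.0, 1.0]]
{'time': 0.1, 'qpos': array([ 1.11599229e+00,  3.42620268e-01,  1.52491317e+00, -2.32834245e-05,
        1.27539994e+00, -1.45997562e-01]), 'qvel': array([ 0.00022622, -0.00171473, -0.00208278, -0.00019193, -0.00127048,
        0.00052165]), 'joint_efforts': array([ 2.46225805e-03, -4.32001090e+01, -2.44696087e+01,  7.21752131e-02,
        5.24722086e-02, -1.43629663e-06]), 'tool_pos': array([0.15948447, 0.50005954, 0.40413422]), 'tool_rot': array([-3.14026296e+00, -1.73018066e-04,  2.83279286e+00]), 'contact_force': array([-0.25035591, -0.66721921, -0.03354206]), 'torque': array([-0.01060885,  0.03050097,  0.03858707]), 'grip_force': 0.0, 'opening': 0.09172630334331883}
```

View pics/top0.png

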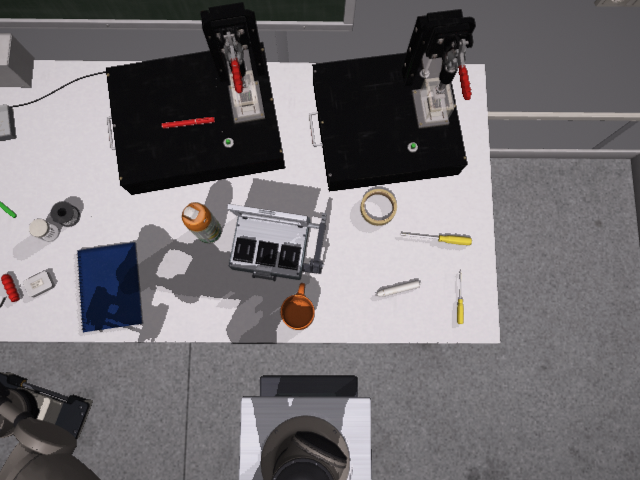

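View pics/side0.png

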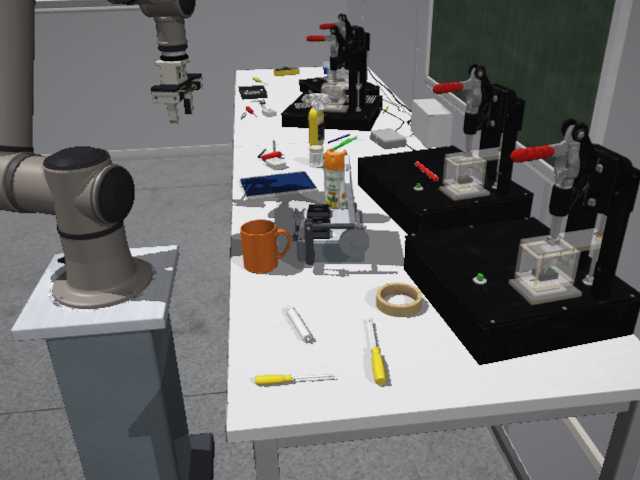

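The top view shows the tester around (268,245) with its three black modules at (244,250), (267,254) and (290,257). The ratchet post is at about (318,250). The larger screwdriver has its handle at (455,240) and its tip at (402,235); the mug is at (297,312).

Run:
```python
from h import *
c=dict(np.load('pics/top0.npz')); P=pts(c); img=c['img'].astype(int)
x,y,z=P[...,0],P[...,1],P[...,2]
v,u=np.mgrid[0:480,0:640]
reg=(u>225)&(u<335)&(v>195)&(v<285)
m=(reg&(img.max(2)<55)&(z>.06)&(z<.1)).astype(np.uint8)
n,l,st,ce=cv2.connectedComponentsWithStats(m)
C=[]
for i in range(1,n):
    if st[i,4]>60:
        k=l==i; q=P[k].astype(np.float32); r=cv2.minAreaRect(q[:,:2]*1000)
        print('dark',st[i].tolist(),np.median(q,0).round(4),r)
for lo,hi in((.055,.065),(.074,.084),(.1,.13),(.13,.25)):
    k=reg&(z>lo)&(z<hi)
    if k.sum()>20: print(lo,k.sum(),P[k].min(0).round(3),P[k].max(0).round(3))
hsv=cv2.cvtColor(c['img'],cv2.COLOR_RGB2HSV)
k=((hsv[...,0]>20)&(hsv[...,0]<35)&(hsv[...,1]>120)&(u>400)&(u<490)&(v>225)&(v<330)).astype(np.uint8)
n,l,st,ce=cv2.connectedComponentsWithStats(k)
for i in range(1,n):
    if st[i,4]>30: 
        q=P[l==i].astype(np.float32); print('yellow',st[i].tolist(),np.median(q,0),q[:,2].max(),cv2.minAreaRect(q[:,:2]*1000), cv2.fitLine(q[:,:2],cv2.DIST_L2,0,.01,.01).ravel())
k=(u>395)&(u<440)&(v>225)&(v<248)&(z>.006)
q=P[k];print('blade',q[:,:].min(0),q.max(0),len(q)); i=q[:,1].argmax();print(q[i])
o=img[...,0]-img[...,2]
k=(u>270)&(u<325)&(v>280)&(v<335)&(o>60)&(z>.03);print('mug',P[k].min(0),P[k].max(0))
for nm,a in(('tape',(355,400,185,228)),('pen',(370,425,275,300)),('aero',(175,225,195,245)),):
    k=(u>a[0])&(u<a[1])&(v>a[2])&(v<a[3])&(z>.01);print(nm,P[k].min(0).round(3),P[k].max(0).round(3))
big=cv2.resize(c['img'][190:290,215:345],None,fx=6,fy=6,interpolation=2);cv2.imwrite('pics/crop.png',big[:,:,::-1])
```

```text
dark [233, 238, 23, 25, 386] [0.5038 0.1524 0.0775] ((506.6385192871094, 154.40647888183594), (46.28412628173828, 57.63508987426758), 80.89051818847656)
dark [256, 241, 22, 26, 400] [0.4953 0.0968 0.0696] ((497.574951171875, 97.72004699707031), (48.18622970581055, 57.54099655151367), 82.50444030761719)
dark [278, 245, 23, 25, 402] [0.486  0.0424 0.0787] ((489.63079833984375, 43.420719146728516), (48.11351776123047, 57.404964447021484), 82.37023162841797)
0.055 2316 [ 0.437 -0.036  0.055] [0.592 0.191 0.065]
0.074 793 [ 0.42  -0.045  0.074] [0.588 0.176 0.084]
0.1 549 [ 0.453 -0.047  0.1  ] [0.588 0.172 0.13 ]
0.13 598 [ 0.459 -0.035  0.13 ] [0.586 0.177 0.211]
yellow [439, 235, 33, 10, 231] [ 0.54343265 -0.38269937  0.01882611] 1.3873506 ((427.46038818359375, -206.04324340820312), (61.60935974121094, 486.4160461425781), 33.77791976928711) [ 0.39931256 -0.91681486  0.5425197  -0.38019168]
yellow [457, 299, 6, 25, 134] [ 0.35891908 -0.3852721   0.01428152] 0.021655004 ((361.9765625, -385.26654052734375), (14.395942687988281, 60.86716842651367), 88.80567932128906) [ 0.99817026 -0.06046602  0.3599183  -0.3854536 ]
blade [ 0.26663789 -0.34062903  0.00601743] [ 0.58132076 -0.02101565  1.38735058] 105
[ 0.26663789 -0.02101565  1.38735058]
mug [ 0.31387207 -0.01928015  0.0305362 ] [0.41989809 0.05854252 0.10734364]
tape [ 0.267 -0.23   0.01 ] [ 0.686 -0.021  1.387]
pen [ 0.267 -0.29   0.01 ] [ 0.44  -0.021  1.387]
aero [ 0.267 -0.021  0.01 ] [0.598 0.325 1.387]
```

View pics/crop.png

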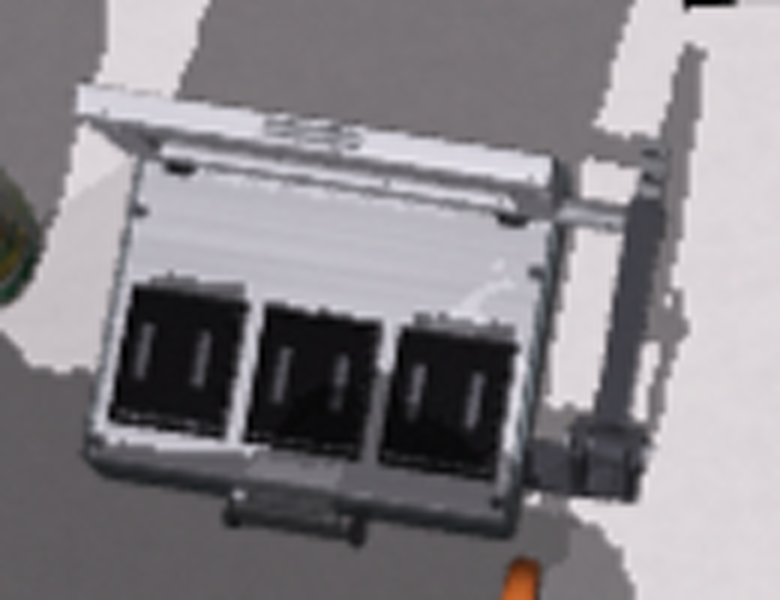

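Run:
```python
from h import *
c=dict(np.load('pics/top0.npz')); P=pts(c); img=c['img'].astype(int)
x,y,z=P[...,0],P[...,1],P[...,2]; ok=(c['depth']>0)
v,u=np.mgrid[0:480,0:640]
hsv=cv2.cvtColor(c['img'],cv2.COLOR_RGB2HSV)
k=ok&(hsv[...,0]>20)&(hsv[...,0]<35)&(hsv[...,1]>120)&(u>430)&(u<480)&(v>225)&(v<250)&(z<.04)
q=P[k].astype(np.float32); L=cv2.fitLine(q[:,:2],cv2.DIST_L2,0,.01,.01).ravel(); t=(q[:,:2]-L[2:])@L[:2]
print('handle',L,[L[2:]+L[:2]*a for a in np.percentile(t,[0,2,98,100])],np.percentile(q[:,2],[5,50,95]))
# blade rays to z=.011
T=c['world_from_camera']
def ray(U,V,h):
    d=T[:3,:3]@np.array([(U-c['cx'])/c['fx'],-(V-c['cy'])/c['fy'],-1]); return T[:3,3]+d*(h-T[2,3])/d[2]
for U in (400,402,404,410,420,430): 
    col=img[226:246,U].sum(1); print(U,col.tolist(),ray(U,226+col.argmin(),.011).round(4))
k=ok&(u>175)&(u<225)&(v>195)&(v<245)
for lo,hi in((.02,.1),(.1,.15),(.15,.172),(.172,.2)):
    j=k&(z>lo)&(z<hi); print('aero',lo,P[j].min(0).round(3),P[j].max(0).round(3)) if j.any() else 0
k=ok&(u>350)&(u<405)&(v>180)&(v<232)&(z>.012); print('tape',P[k].min(0).round(3),P[k].max(0).round(3))
k=ok&(u>365)&(u<428)&(v>275)&(v<300)&(z>.008); print('pen',P[k].min(0).round(3),P[k].max(0).round(3))
k=ok&(u>310)&(u<324)&(v>258)&(v<275)&(z>.115)&(z<.14); print('post',P[k].mean(0).round(3),P[k].min(0).round(3),P[k].max(0).round(3))
for n,a in(('A',(233,256,238,263)),('B',(256,278,241,267)),('C',(278,301,245,270))):
    k=ok&(img.max(2)<60)&(u>=a[0])&(u<a[1])&(v>=a[2])&(v<a[3]); print(n,np.percentile(z[k],[10,30,50,70,90]).round(4))
```

```text
handle [ 0.11471196  0.9933988   0.5437192  -0.3817533 ] [array([ 0.53910792, -0.42168648]), array([ 0.53954073, -0.41793833]), array([ 0.54845961, -0.34070135]), array([ 0.54865867, -0.33897752])] [0.01212493 0.01880983 0.02379983]
400 [647, 651, 649, 652, 653, 618, 608, 537, 562, 615, 640, 596, 586, 586, 642, 652, 652, 652, 654, 650] [ 0.562  -0.2404  0.011 ]
402 [652, 653, 650, 651, 654, 493, 375, 372, 654, 500, 613, 607, 590, 589, 642, 653, 650, 651, 654, 652] [ 0.562  -0.2456  0.011 ]
404 [650, 652, 648, 650, 648, 651, 442, 376, 638, 450, 613, 653, 601, 589, 590, 639, 652, 649, 649, 649] [ 0.562  -0.2508  0.011 ]
410 [647, 648, 647, 646, 648, 646, 487, 373, 449, 664, 556, 628, 643, 599, 588, 634, 648, 646, 644, 648] [ 0.5621 -0.2663  0.011 ]
420 [652, 651, 649, 648, 650, 653, 656, 650, 436, 432, 660, 559, 631, 645, 603, 592, 640, 652, 651, 651] [ 0.5569 -0.2921  0.011 ]
430 [650, 652, 655, 653, 651, 649, 648, 649, 652, 440, 474, 664, 599, 637, 651, 598, 583, 582, 583, 587] [ 0.557  -0.3179  0.011 ]
aero 0.02 [0.534 0.221 0.021] [0.588 0.275 0.1  ]
aero 0.1 [0.534 0.22  0.1  ] [0.588 0.272 0.15 ]
aero 0.15 [0.535 0.222 0.151] [0.595 0.285 0.172]
aero 0.172 [0.535 0.223 0.172] [0.597 0.282 0.197]
tape [ 0.584 -0.243  0.012] [ 0.7   -0.111  0.072]
pen [ 0.399 -0.298  0.008] [ 0.44  -0.151  0.024]
post [ 0.465 -0.025  0.124] [ 0.455 -0.04   0.116] [ 0.476 -0.012  0.137]
A [0.0635 0.0751 0.0773 0.0792 0.0813]
B [0.062  0.0674 0.0693 0.0712 0.0731]
C [0.0623 0.0762 0.0784 0.0802 0.0825]
```

Emit:
{"api": "arm_command", "payload": {
  "xyz": [
    [18.5, -19.75, 0],
    [18.5, -19.75, 0],
    [18.5, -19.75, 0],
    [18.5, -19.75, 0],
    [18.5, -19.75, 0],
    [18.5, -19.75, 0],
    [18.5, -19.75, 0],
    [18.5, -19.75, 0],
    [18.5, -19.75, 0],
    [18.5, -19.75, 0],
    [18.5, -19.75, 0],
    [18.5, -19.75, 0],
    [18.5, -19.75, 0],
    [18.5, -19.75, 0],
    [18.5, -19.75, 0],
    [18.5, -19.75, 0],
    [18.5, -19.75, 0],
    [18.5, -19.75, 0],
    [0, 0, 0],
    [0, 0, 0]
  ],
  "spin": [1.15, 1.15, 1.15, 1.15, 1.15, 1.15, 1.15, 1.15, 1.15, 1.15, 1.15, 1.15, 1.15, 1.15, 1.15, 1.15, 1.15, 1.15, 0, 0],
  "jaw": -1,
  "squeeze": 20
}}

```text
time: 2.1
tool_pos: [0.4925, 0.1444, 0.4042]
tool_rot: [3.141, -0.001, -3.091]
contact_force: [-0.7, 0.2, 0.4]
opening: 0.0005
grip_force: 0.0
```

Emit:
{"api": "arm_command", "payload": {
  "xyz": [
    [0, 0, -20],
    [0, 0, -20],
    [0, 0, -20],
    [0, 0, -20],
    [0, 0, -20],
    [0, 0, -20],
    [0, 0, -18],
    [0, 0, -4],
    [0, 0, -4],
    [0, 0, -3],
    [0, 0, -3],
    [0, 0, -2],
    [0, 0, -2],
    [0, 0, -2],
    [0, 0, 0]
  ],
  "spin": [0, 0, 0, 0, 0, 0, 0, 0, 0, 0, 0, 0, 0, 0, 0]
}}

```text
time: 3.6
tool_pos: [0.4925, 0.145, 0.2479]
tool_rot: [3.141, 0.001, -3.089]
contact_force: [-2.1, 1.7, 4.3]
opening: 0.0005
grip_force: 2.1
```

Emit:
{"api": "arm_command", "payload": {
  "xyz": [
    [0, 0, -2],
    [0, 0, -2],
    [0, 0, -1],
    [0, 0, 0],
    [0, 0, 0]
  ],
  "spin": [0, 0, 0, 0, 0]
}}

```text
time: 4.1
tool_pos: [0.4924, 0.145, 0.2441]
tool_rot: [3.141, 0.002, -3.089]
contact_force: [-5.8, -0.3, 15.9]
opening: 0.0005
grip_force: 8.1
```

Emit:
{"api": "arm_command", "payload": {
  "xyz": [
    [0, 0, -1.5],
    [0, 0, -1],
    [0, 0, 0],
    [0, 0, 0]
  ],
  "spin": [0, 0, 0, 0]
}}

```text
time: 4.5
tool_pos: [0.4923, 0.145, 0.2438]
tool_rot: [3.141, 0.003, -3.089]
contact_force: [-13.7, -0.2, 37.5]
opening: 0.0007
grip_force: 18.6
```

Emit:
{"api": "arm_command", "payload": {
  "xyz": [
    [0, 0, 5],
    [0, 0, 15],
    [0, 0, 20],
    [1, -9.5, 0],
    [1, -9.5, 0],
    [1, -9.5, 0],
    [1, -9.5, 0],
    [1, -9.5, 0],
    [0, 0, -15],
    [0, 0, -10],
    [0, 0, -4],
    [0, 0, -3],
    [0, 0, -3],
    [0, 0, -2],
    [0, 0, -1],
    [0, 0, 0],
    [0, 0, 0]
  ],
  "spin": [0, 0, 0, -2.4, -2.4, -2.4, -2.4, -2.4, 0, 0, 0, 0, 0, 0, 0, 0, 0]
}}

```text
time: 6.2
tool_pos: [0.4969, 0.097, 0.244]
tool_rot: [-3.141, 0.0, 2.985]
contact_force: [-10.7, -2.6, 28.1]
opening: 0.0003
grip_force: 14.3
```

Emit:
{"api": "arm_command", "payload": {
  "xyz": [
    [0, 0, 5],
    [0, 0, 15],
    [0, 0, 20],
    [-1.5, -10, 0],
    [-1.5, -10, 0],
    [-1.5, -10, 0],
    [-1.5, -10, 0],
    [-1.5, -10, 0],
    [0, 0, -10],
    [0, 0, -10],
    [0, 0, -4],
    [0, 0, -3],
    [0, 0, -3],
    [0, 0, -3],
    [0, 0, -3],
    [0, 0, -1],
    [0, 0, -1],
    [0, 0, 0]
  ],
  "spin": [0, 0, 0, 0, 0, 0, 0, 0, 0, 0, 0, 0, 0, 0, 0, 0, 0, 0]
}}

```text
time: 8.0
tool_pos: [0.4896, 0.0473, 0.2441]
tool_rot: [-3.141, -0.001, 2.986]
contact_force: [-6.6, -4.0, 17.3]
opening: 0.0002
grip_force: 8.6
```

Emit:
{"api": "arm_command", "payload": {
  "xyz": [
    [0, 0, -1],
    [0, 0, 0],
    [0, 0, 5],
    [0, 0, 25],
    [0, 0, 45],
    [0, 0, 45],
    [0, 0, 40],
    [4.8, -34.7, 0],
    [4.8, -34.7, 0],
    [4.8, -34.7, 0],
    [4.8, -34.7, 0],
    [4.8, -34.7, 0],
    [4.8, -34.7, 0],
    [4.8, -34.7, 0],
    [4.8, -34.7, 0],
    [4.8, -34.7, 0],
    [4.8, -34.7, 0],
    [4.8, -34.7, 0],
    [4.8, -34.7, 0],
    [0, 0, 0]
  ],
  "spin": [0, 0, 0, 0, 0, 0, 0, -7.3, -7.3, -7.3, -7.3, -7.3, -7.3, -7.3, -7.3, -7.3, -7.3, -7.3, -7.3, 0],
  "jaw": -1
}}

```text
time: 10.0
tool_pos: [0.5476, -0.3728, 0.4001]
tool_rot: [-3.141, 0.0, 1.45]
contact_force: [-0.2, -0.0, 0.3]
opening: 0.0005
grip_force: 0.0
```

Run:
```python
from h import *
s=observe();print(s['tool_pos'],s['tool_rot'],s['qpos'])
c=snap('top','top1');P=pts(c);img=c['img'];z=P[...,2]
for n,a in(('A',(233,256,238,263)),('B',(256,278,241,267)),('C',(278,301,245,270))):
    k=(c['depth']>0)&(img[a[2]:a[3]].max()>0)&(np.mgrid[0:480,0:640][1]>=a[0]);k=np.zeros((480,640),bool);k[a[2]:a[3],a[0]:a[1]]=1;k&=img.max(2)<60
    print(n,np.percentile(z[k],[10,30,50,70,90]).round(4))
```

```text
[ 0.54755904 -0.37283694  0.40014918] [-3.14051027e+00  3.68167247e-04  1.44961852e+00] [-7.13191403e-01  6.06681514e-01  1.10281604e+00 -9.18251113e-04
  1.43278790e+00 -5.91886758e-01]
A [0.0612 0.0639 0.0654 0.0671 0.0693]
B [0.061  0.0637 0.0653 0.0669 0.0694]
C [0.061  0.0639 0.0661 0.0686 0.6741]
```

View pics/top1.png

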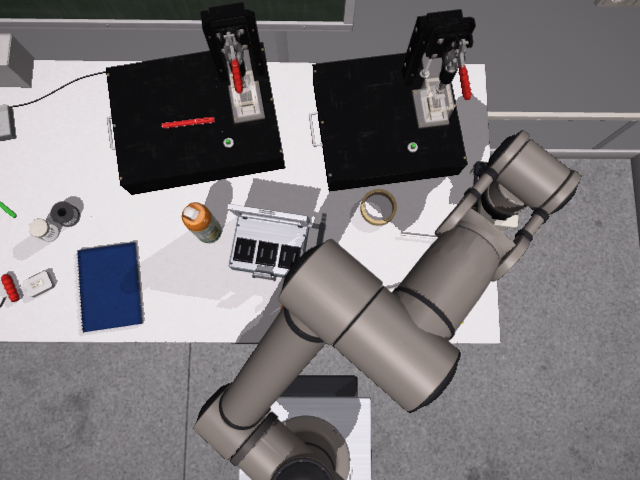

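All three modules now read about 66 mm, so they are home. The gripper is over the screwdriver handle, whose blade shows at (420,237).

Emit:
{"api": "arm_command", "payload": {
  "xyz": [
    [0, 0, 0],
    [0, 0, -30],
    [0, 0, -30],
    [0, 0, -30],
    [0, 0, -30],
    [0, 0, -30],
    [0, 0, -30],
    [0, 0, -20],
    [0, 0, -10],
    [0, 0, -5],
    [0, 0, -3],
    [0, 0, 0]
  ],
  "spin": [0, 0, 0, 0, 0, 0, 0, 0, 0, 0, 0, 0],
  "jaw": 1
}}

```text
time: 11.25
tool_pos: [0.5479, -0.3691, 0.1851]
tool_rot: [3.14, 0.001, 1.456]
contact_force: [0.6, 0.5, -0.3]
opening: 0.0898
grip_force: 0.0
```

Emit:
{"api": "arm_command", "payload": {
  "xyz": [
    [0, 0, 0],
    [0, 0, 0],
    [0, 0, 0],
    [0, 0, 0],
    [0, 0, 0],
    [0, 0, 0],
    [0, 0, 0],
    [0, 0, 0]
  ],
  "spin": [0, 0, 0, 0, 0, 0, 0, 0],
  "jaw": -1,
  "squeeze": 40
}}

```text
time: 12.05
tool_pos: [0.5476, -0.3692, 0.1842]
tool_rot: [3.142, -0.0, 1.456]
contact_force: [0.8, 0.6, -0.2]
opening: 0.0326
grip_force: 0.0
```

Emit:
{"api": "arm_command", "payload": {
  "xyz": [
    [0, 0, -3],
    [0, 0, 0],
    [0, 0, 0],
    [0, 0, 0],
    [0, 0, 0],
    [0, 0, 0],
    [0, 0, 0]
  ],
  "spin": [0, 0, 0, 0, 0, 0, 0]
}}

```text
time: 12.75
tool_pos: [0.5476, -0.3692, 0.1812]
tool_rot: [-3.142, -0.0, 1.456]
contact_force: [-0.5, -0.3, -0.6]
opening: 0.0227
grip_force: 40.0
```

Emit:
{"api": "arm_command", "payload": {
  "xyz": [
    [0, 0, 5],
    [0, 0, 14],
    [0, 0, 20],
    [0, 0, 25],
    [0, 0, 25],
    [-7.8, 16.6, 0],
    [-7.8, 16.6, 0],
    [-7.8, 16.6, 0],
    [-7.8, 16.6, 0],
    [-7.8, 16.6, 0],
    [-7.8, 16.6, 0],
    [-7.8, 16.6, 0],
    [-7.8, 16.6, 0],
    [-7.8, 16.6, 0],
    [-7.8, 16.6, 0],
    [0, 0, 0],
    [0, 0, 0]
  ],
  "spin": [0, 0, 0, 0, 0, -0.23, -0.23, -0.23, -0.23, -0.23, -0.23, -0.23, -0.23, -0.23, -0.23, 0, 0]
}}

```text
time: 14.45
tool_pos: [0.47, -0.2034, 0.2714]
tool_rot: [3.139, 0.001, 1.416]
contact_force: [-0.0, -0.3, -0.3]
opening: 0.0226
grip_force: 40.0
```

Run:
```python
from h import *
c=snap('side','side2');s=observe();print(s['tool_pos'],s['tool_rot'],s['grip_force'])
a=cv2.resize(c['img'][170:300,220:420],None,fx=4,fy=4,interpolation=2)
cv2.imwrite('pics/s2.png',a[:,:,::-1])
T=np.linalg.inv(c['world_from_camera'])
for n,p in(('tip exp',(.4885,-.077,.100)),('lift',(.496,-.0295,.111)),('pivot',(.465,-.025,.117))):
    q=T@np.r_[p,1]; print(n,c['cx']+c['fx']*q[0]/-q[2], c['cy']+c['fy']*q[1]/q[2], 'crop',4*(c['cx']+c['fx']*q[0]/-q[2]-220),4*(c['cy']+c['fy']*q[1]/q[2]-170))
```

```text
[ 0.47014562 -0.20380314  0.27117793] [3.13942952e+00 1.07980206e-03 1.41572444e+00] 39.99943792819977
tip exp 323.10264480913133 242.71192128306512 crop 412.41057923652534 290.8476851322605
lift 323.6170006107382 228.07080247023293 crop 414.46800244295287 232.28320988093174
pivot 309.3021082827641 225.7500840421248 crop 357.2084331310564 223.0003361684992
```

View pics/s2.png

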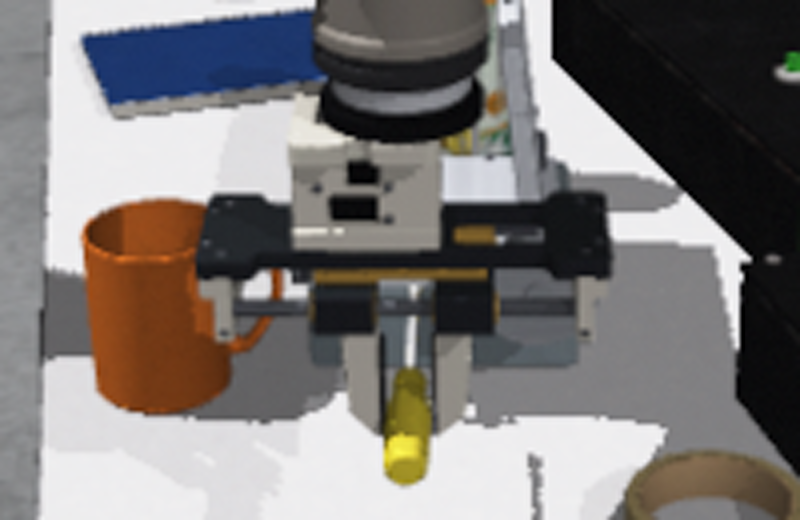

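The side crop shows the blade held level in the gripper with its tip at crop (413,285), close to the expected (412,291). The pawl itself is hidden behind the gripper.

Emit:
{"api": "arm_command", "payload": {
  "xyz": [
    [0, 0, -4],
    [0, 0, 0],
    [1, 7.5, 0],
    [1, 7.5, 0],
    [1, 7.5, 0],
    [1, 7.5, 0],
    [1, 7.5, 0],
    [1, 7.5, 0],
    [1, 7.5, 0],
    [1, 7.5, 0],
    [0, 0, 0]
  ],
  "spin": [0, 0, 0, 0, 0, 0, 0, 0, 0, 0, 0]
}}

```text
time: 15.6
tool_pos: [0.4777, -0.1423, 0.2662]
tool_rot: [-3.141, -0.0, 1.417]
contact_force: [0.7, -0.5, -1.1]
opening: 0.0228
grip_force: 40.0
```

Run:
```python
from h import *
s=observe();print(s['tool_pos'],s['contact_force'])
c=snap('top','top2')
a=cv2.resize(c['img'][190:320,215:375],None,fx=5,fy=4.6,interpolation=2)
cv2.imwrite('pics/t2.png',a[:,:,::-1])
```

```text
[ 0.47768864 -0.14229888  0.26624148] [ 0.71628493 -0.535666   -1.08812586]
```

View pics/t2.png

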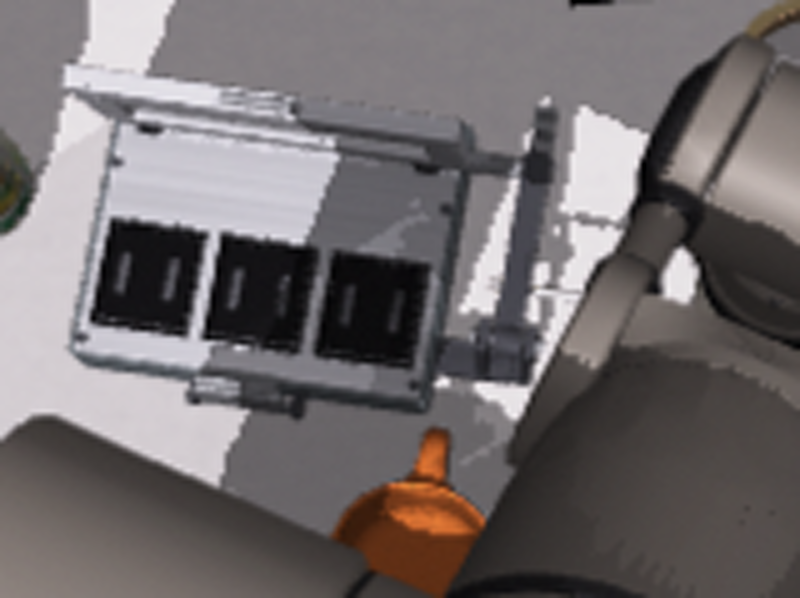

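The zoom shows the blade at about (545,290), lying under the pawl that runs from (515,325) to (540,150). It is clear of the post and the wheel.

Emit:
{"api": "arm_command", "payload": {
  "xyz": [
    [0, 0, 3],
    [0, 0, 3],
    [0, 0, 3],
    [0, 0, 3],
    [0, 0, 3],
    [0, 0, 3],
    [0, 0, 3],
    [0, 0, 3],
    [0, 0, 0],
    [0, 0, 0]
  ],
  "spin": [0, 0, 0, 0, 0, 0, 0, 0, 0, 0]
}}

```text
time: 16.65
tool_pos: [0.4776, -0.1432, 0.2903]
tool_rot: [3.141, 0.0, 1.416]
contact_force: [0.2, 0.4, -1.6]
opening: 0.0226
grip_force: 40.0
```

Run:
```python
from h import *
s=observe();print(s['tool_pos'],s['contact_force'],s['torque'])
c=snap('top','top3');P=pts(c)
k=np.zeros((480,640),bool);k[195:285,225:310]=1;z=P[...,2]
print('lid max z',z[k].max(), np.percentile(z[k],99))
a=cv2.resize(c['img'][190:320,215:375],None,fx=5,fy=4.6,interpolation=2)
cv2.imwrite('pics/t3.png',a[:,:,::-1])
```

```text
[ 0.47764623 -0.14321851  0.29031524] [ 0.21940031  0.38654354 -1.57032295] [-0.16338111  0.02090409 -0.06268112]
lid max z 1.38735058237052 0.20170532650737039
```

View pics/t3.png

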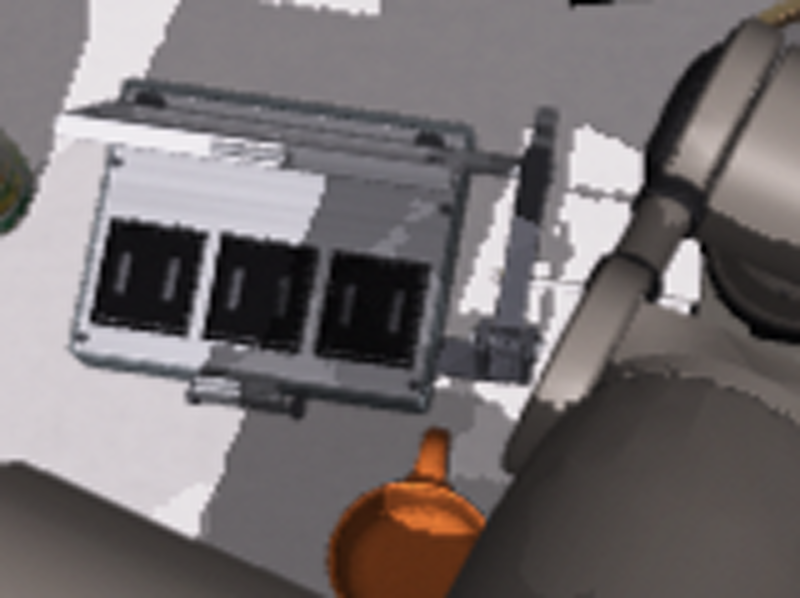

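The lid's top edge has moved forward in the picture, from row 80 to row 120 on the left, so the pawl is up and the lid is sinking. I'll hold.

Emit:
{"api": "arm_command", "payload": {
  "xyz": [
    [0, 0, 2],
    [0, 0, 0],
    [0, 0, 0],
    [0, 0, 0],
    [0, 0, 0],
    [0, 0, 0],
    [0, 0, 0],
    [0, 0, 0],
    [0, 0, 0],
    [0, 0, 0],
    [0, 0, 0],
    [0, 0, 0],
    [0, 0, 0],
    [0, 0, 0],
    [0, 0, 0],
    [0, 0, 0],
    [0, 0, 0],
    [0, 0, 0],
    [0, 0, 0],
    [0, 0, 0]
  ],
  "spin": [0, 0, 0, 0, 0, 0, 0, 0, 0, 0, 0, 0, 0, 0, 0, 0, 0, 0, 0, 0]
}}

```text
time: 18.7
tool_pos: [0.4776, -0.1432, 0.2922]
tool_rot: [3.142, 0.0, 1.416]
contact_force: [-0.5, 0.0, -1.0]
opening: 0.0217
grip_force: 40.0
```

Emit:
{"api": "arm_command", "payload": {
  "xyz": [
    [0, 0, 0],
    [0, 0, 0],
    [0, 0, 0],
    [0, 0, 0],
    [0, 0, 0],
    [0, 0, 0],
    [0, 0, 0],
    [0, 0, 0],
    [0, 0, 0],
    [0, 0, 0],
    [0, 0, 0],
    [0, 0, 0]
  ],
  "spin": [0, 0, 0, 0, 0, 0, 0, 0, 0, 0, 0, 0]
}}

```text
time: 19.9
tool_pos: [0.4776, -0.1432, 0.2922]
tool_rot: [3.142, -0.0, 1.416]
contact_force: [0.6, 0.7, -0.8]
opening: 0.0225
grip_force: 40.0
```

Run:
```python
from h import *
c=snap('top','top4');P=pts(c)
k=np.zeros((480,640),bool);k[195:285,225:308]=1;k&=c['depth']>0;z=P[...,2]
o=np.array([.527,.0927]);X=np.array([.988,-.154]);Y=np.array([.154,.988])
q=P[k];d=q[:,:2]-o;ox=d@X;oy=d@Y
for a in range(-90,70,15):
    j=(ox>a/1e3)&(ox<(a+15)/1e3)&(abs(oy)<.085)
    if j.any(): print(a,np.percentile(q[j,2],[50,90]).round(4))
a=cv2.resize(c['img'][190:320,215:375],None,fx=5,fy=4.6,interpolation=2)
cv2.imwrite('pics/t4.png',a[:,:,::-1])
```

```text
-90 [0.0025 0.0897]
-75 [0.0899 0.095 ]
-60 [0.0911 0.0943]
-45 [0.0897 0.0937]
-30 [0.0864 0.0898]
-15 [0.0853 0.0889]
0 [0.084 0.087]
15 [0.0825 0.0866]
30 [0.083  0.0869]
45 [0.0809 0.0847]
60 [0.0611 0.0804]
```

View pics/t4.png

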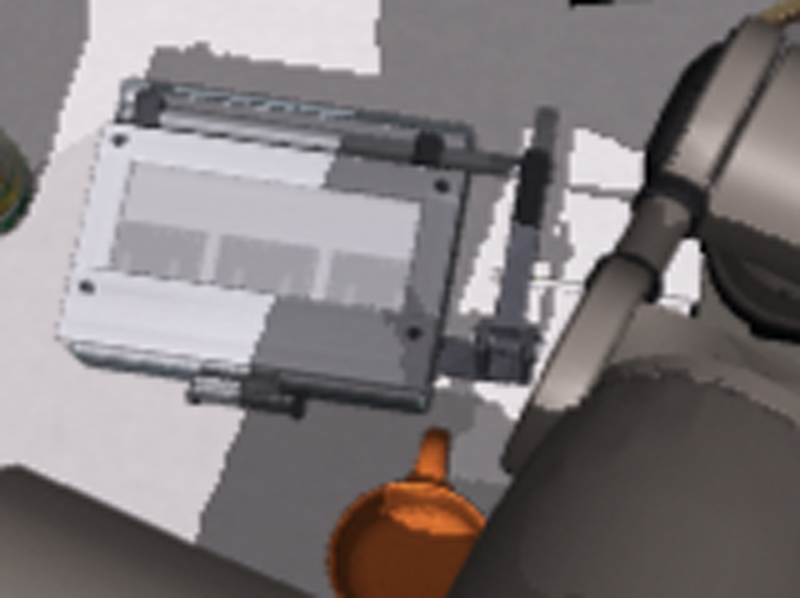

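The lid now lies on the catch: its top is about 94 mm high at the front and 81 mm at the hinge. I'll withdraw the blade and carry the screwdriver back.

Emit:
{"api": "arm_command", "payload": {
  "xyz": [
    [0, 0, -6],
    [0, 0, -6],
    [0, 0, -6],
    [0, 0, -6],
    [0, 0, -2],
    [-1, -7.5, 0],
    [-1, -7.5, 0],
    [-1.5, -11, 0],
    [-1.5, -11, 0],
    [-1.5, -11, 0],
    [-1, -12, 0],
    [9.8, -20.8, 0],
    [9.8, -20.8, 0],
    [9.8, -20.8, 0],
    [9.8, -20.8, 0],
    [9.8, -20.8, 0],
    [9.8, -20.8, 0],
    [9.8, -20.8, 0],
    [9.8, -20.8, 0],
    [0, 0, 0]
  ],
  "spin": [0, 0, 0, 0, 0, 0, 0, 0, 0, 0, 0, 0, 0, 0, 0, 0, 0, 0, 0, 0]
}}

```text
time: 21.95
tool_pos: [0.5486, -0.3727, 0.2659]
tool_rot: [3.14, 0.001, 1.413]
contact_force: [-0.1, 0.5, -0.5]
opening: 0.0232
grip_force: 40.0
```

Emit:
{"api": "arm_command", "payload": {
  "xyz": [
    [0, 0, -20],
    [0, 0, -20],
    [0, 0, -20],
    [0, 0, -10],
    [0, 0, -6],
    [0, 0, -3],
    [0, 0, 0]
  ],
  "spin": [0, 0, 0, 0, 0, 0, 0]
}}

```text
time: 22.65
tool_pos: [0.5486, -0.3697, 0.1876]
tool_rot: [3.141, 0.0, 1.416]
contact_force: [0.8, 0.3, -0.7]
opening: 0.0226
grip_force: 40.0
```

Emit:
{"api": "arm_command", "payload": {
  "xyz": [
    [0, 0, -2],
    [0, 0, -1.5],
    [0, 0, -1.5],
    [0, 0, -0.8],
    [0, 0, 0],
    [0, 0, 0]
  ],
  "spin": [0, 0, 0, 0, 0, 0]
}}

```text
time: 23.25
tool_pos: [0.5486, -0.3696, 0.1815]
tool_rot: [3.142, 0.0, 1.416]
contact_force: [-0.5, -0.8, -1.8]
opening: 0.0226
grip_force: 40.0
```

Emit:
{"api": "arm_command", "payload": {
  "xyz": [
    [0, 0, 0],
    [0, 0, 0],
    [0, 0, 0],
    [0, 0, 0],
    [0, 0, 0],
    [0, 0, 0],
    [0, 0, 0],
    [0, 0, 5],
    [0, 0, 20],
    [0, 0, 40],
    [0, 0, 40],
    [0, 0, 40],
    [0, 0, 0]
  ],
  "spin": [0, 0, 0, 0, 0, 0, 0, 0, 0, 0, 0, 0, 0],
  "jaw": 1
}}

```text
time: 24.55
tool_pos: [0.5494, -0.3702, 0.334]
tool_rot: [3.131, 0.007, 1.416]
contact_force: [-0.1, -0.3, 1.2]
opening: 0.0919
grip_force: 0.0
```

Emit:
{"api": "arm_command", "payload": {
  "xyz": [
    [-5.1, 33.6, 0],
    [-5.1, 33.6, 0],
    [-5.1, 33.6, 0],
    [-5.1, 33.6, 0],
    [-5.1, 33.6, 0],
    [-5.1, 33.6, 0],
    [-5.1, 33.6, 0],
    [-5.1, 33.6, 0],
    [-5.1, 33.6, 0],
    [-5.1, 33.6, 0],
    [-5.1, 33.6, 0],
    [-5.1, 33.6, 0],
    [-5.1, 33.6, 0],
    [-5.1, 33.6, 0],
    [0, 0, 0],
    [0, 0, 0]
  ],
  "spin": [6.43, 6.43, 6.43, 6.43, 6.43, 6.43, 6.43, 6.43, 6.43, 6.43, 6.43, 6.43, 6.43, 6.43, 0, 0],
  "jaw": -1,
  "squeeze": 20
}}

```text
time: 26.15
tool_pos: [0.477, 0.1012, 0.3264]
tool_rot: [-3.141, 0.0, 2.987]
contact_force: [-0.3, -1.4, 0.2]
opening: 0.0006
grip_force: 0.0
```

Run:
```python
from h import *
c=snap('side','side5');s=observe();print(s['tool_pos'],s['opening'])
cv2.imwrite('pics/s5.png',c['img'][:,:,::-1])
```

```text
[0.47714208 0.10047411 0.32639037] 0.0005000076805606115
```

View pics/s5.png

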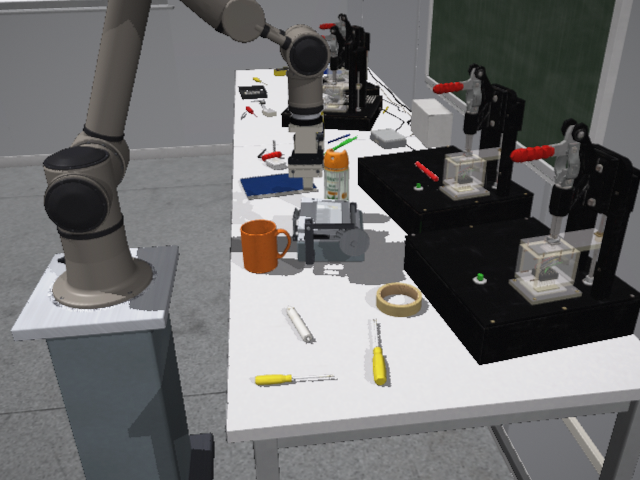

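The screwdriver lies flat at (377,352). The mug, can, tape and pen are unmoved, and the gripper is above the front of the lid.

Emit:
{"api": "arm_command", "payload": {
  "xyz": [
    [0, 0, -20],
    [0, 0, -20],
    [0, 0, -8],
    [0, 0, -4],
    [0, 0, -3],
    [0, 0, -3],
    [0, 0, -3],
    [0, 0, -3],
    [0, 0, -2],
    [0, 0, -2],
    [0, 0, 0],
    [0, 0, 0]
  ],
  "spin": [0, 0, 0, 0, 0, 0, 0, 0, 0, 0, 0, 0]
}}

```text
time: 27.4
tool_pos: [0.4773, 0.1008, 0.2592]
tool_rot: [3.141, 0.001, 2.987]
contact_force: [-1.5, -0.3, 9.7]
opening: 0.0004
grip_force: 4.2
```

Emit:
{"api": "arm_command", "payload": {
  "xyz": [
    [0, 0, -1],
    [0, 0, -1],
    [0, 0, 0],
    [0, 0, 0]
  ],
  "spin": [0, 0, 0, 0]
}}

```text
time: 27.8
tool_pos: [0.4772, 0.1008, 0.259]
tool_rot: [3.141, 0.002, 2.987]
contact_force: [-8.2, -0.9, 26.7]
opening: 0.0002
grip_force: 13.2
```

The lid is against its stop, with 27 N at the shut height. I'll lift off and verify.

Emit:
{"api": "arm_command", "payload": {
  "xyz": [
    [0, 0, 3],
    [0, 0, 10],
    [0, 0, 30],
    [0, 0, 40],
    [0, 0, 40],
    [0, 0, 20],
    [-10, 30, 0],
    [-10, 30, 0],
    [-10, 30, 0],
    [-10, 30, 0],
    [-10, 30, 0],
    [-10, 30, 0],
    [-10, 30, 0],
    [-10, 30, 0],
    [-10, 30, 0],
    [-10, 30, 0],
    [0, 0, 0],
    [0, 0, 0]
  ],
  "spin": [0, 0, 0, 0, 0, 0, 0, 0, 0, 0, 0, 0, 0, 0, 0, 0, 0, 0]
}}

```text
time: 29.6
tool_pos: [0.3769, 0.401, 0.3993]
tool_rot: [-3.141, -0.0, 2.988]
contact_force: [-0.3, 0.5, -0.6]
opening: 0.0005
grip_force: 0.0
```

Run:
```python
from h import *
c=snap('top','top6');P=pts(c)
k=np.zeros((480,640),bool);k[195:285,225:308]=1;k&=c['depth']>0;z=P[...,2]
o=np.array([.527,.0927]);X=np.array([.988,-.154]);Y=np.array([.154,.988])
q=P[k];d=q[:,:2]-o;ox=d@X;oy=d@Y
for a in range(-90,70,15):
    j=(ox>a/1e3)&(ox<(a+15)/1e3)&(abs(oy)<.085)
    if j.any(): print(a,np.percentile(q[j,2],[50,90]).round(4))
cv2.imwrite('pics/t6.png',c['img'][:,:,::-1]);print(observe()['tool_pos'])
```

```text
-90 [0.0033 0.0892]
-75 [0.0793 0.0838]
-60 [0.0812 0.0844]
-45 [0.0808 0.0841]
-30 [0.0794 0.083 ]
-15 [0.0795 0.0832]
0 [0.0794 0.0829]
15 [0.0796 0.0831]
30 [0.0815 0.0848]
45 [0.0802 0.084 ]
60 [0.061  0.0793]
[0.37719029 0.40042141 0.39933747]
```

View pics/t6.png

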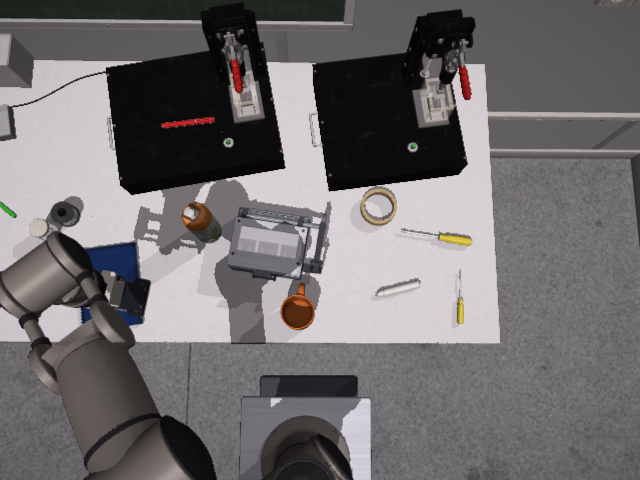

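The lid is flat at 81 mm, so it is shut. The screwdriver is lying at (435,238) and the bystanders have not moved.

```bash
python3 -c "
from cell import *
print(hand_in())"
```

```text
the job is handed in; nothing more can be done
None
```

The job is handed in at about 30 s: all three modules were pressed home, the pawl was lifted with the screwdriver blade until the lid came down, the screwdriver was laid flat again, the lid measured fully shut, and the mug, can, tape and pen were left where they were.

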